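# Change the car's hand extinguisher in its sprung-clip bracket

## Robot

A 6-joint arm with a two-finger parallel gripper is mounted at the origin on the work surface. World frame = base frame: x ahead of the robot, y to its left, z up, the work surface at z = 0. Lengths are in mm, angles in rad, forces in N, time in s.
With the tool pointing down it reaches from about 325 to 875 mm from the base axis. Payload 4.4 kg.
Tool frame: the origin (TCP) lies on the centre line of the jaws, within the pads' length; the fingertips stand ahead of it and the grasp point (between the pads) lies 6 mm ahead of it (ctrl.tcp_to_tips is the z of the fingertips in the tool frame, in mm); z points along the fingers, y is the line along which they close (so a half turn about z gives the same grasp; the last joint's range is limited). The gripper opens to 85 mm and grips with 20 to 120 N. Pads are 22 mm wide; open, the fingers measure 114 mm over their backs; the gripper's body (76 mm by 85 mm) begins 54 mm behind the grasp point. The pads swing forward as they close: fully open they stand 13 mm farther back than shut.
Start: joints at [1.091, 0.207, 1.542, -0, 1.393, -0.15], TCP at [185.682, 544.197, 256.282] pointing down, gripper open.
Joint ranges: [-2.73, 2.73], [-0.86, 2.22], [0.23, 2.46], [-1.11, 4.25], [0.08, 2.63], [-2.82, 2.82]. Speed limits (rad/s): [2.79, 2.79, 3.14, 3.14, 3.14, 3.14].

## Interface

Orientations are given as a 3x3 rotation matrix whose columns are the frame's x, y, z axes.
In Python, from plant import ctrl, sensors, optics gives the robot as it stands. Calls block until the motion is done:
- ctrl.move_ptp(position, orientation): joint-space move of the TCP to a pose.
- ctrl.move_l(position, rot=None, vel=150, threshold=None): straight line of the TCP; rot=None keeps the orientation; vel is the mean speed in mm/s. With threshold (N) it stops when the force on the tool has changed by that much, and returns True; else False.
- ctrl.set_joints(angles): joint-space move.
- ctrl.gripper_to(opening, force=None): finger opening in mm; force is the grip in N (None keeps the last); returns when the fingers have stopped.
- ctrl.hold(seconds).
- ctrl.solve_ik(position, orientation): joint angles nearest the present ones, or None.
- sensors.read_state(): the state.
- optics.grab_frame(name): name is "scene" or "top"; returns (picture, depth): 420x560x3 uint8, red, green, blue; 420x560 float32, mm along the optical axis (not along the pixel's ray), 0 where there is no reading.
- optics.camera_params(name): a dict with "mtx" (3x3 intrinsics, pixels), "k1" (the pictures are not rectified: a ray, as slopes to the right and down, at radius r is drawn at 1 + k1 r^2 times it, then the intrinsics apply), "R" (3x3) and "t" (3): a world point X has camera coordinates R X + t. Camera axes: x right, y down, z forward; pixel columns grow to the right and rows downward; lengths in mm; the calibration is good to about 2 mm. A picture is of the moment at which its call begins. camera_params takes no time and is no camera call.
A pose or a line that the arm cannot do raises ctrl.MotionError and nothing moves.
- ctrl.finish_job(): hands the job in; it is judged then, once.
The state is a dict: "t": time; "q": joint angles; "qvel": joint speeds; "tau": joint torques, N m; "eef_pos": TCP position; "eef_rot": TCP orientation; "force": force on the tool from outside, world axes, zero at the start; "wrist_torque": the same for the moment, N m; "grip_width": finger opening in mm; "grasp_force": force on a finger pad.
Only numpy, scipy, OpenCV 4.12 (cv2) and the standard library are available. Lean on these libraries where they do the work, as an engineer would, in place of code of your own. Each camera call takes 0.05 s, during which the arm holds its last target. There are 200 camera calls.

## Task

The race car's hand extinguisher is due for service. Swing the bracket's strap back, pull the old extinguisher up out of its two sprung clips and lay it flat in the green tray, then press the fresh one from the carton into both clips just as the old one sat (valve the same way, squeeze levers up), keeping hold of it until the jaws have closed on it. Finally swing the strap fully home over it; do not drop either extinguisher, and leave everything else on the bench where it is.

Things in the scene. Friction and masses are not known exactly. Their poses are not given: they have to be found in the camera images.
- bracket: Extinguisher bracket, fixed: aluminium plate 220 (x) x 120 (y) x 5 mm, origin at the centre of its underside, z up. Its x axis is the extinguisher's line, +x the valve end. Two 20 mm long clips stand at x = -88 and +88 mm: rubber saddles carry a 52 mm cylinder, axis 40 mm above the bench, base flush with the plate's -x end; two black sprung jaws hold it 35 degrees above its sides.
- clip_base (a point): Base-end clip, on the cylinder's line at bracket (-88, 0, 40) mm; the valve-end clip is alike. Flared jaw lips reach 72 mm above the bench, 34 mm to either side. A cylinder pressed straight down meets the lips with its axis 78 mm above the bench, spreads them (about 16 N in all, weight included; one clip may close first), home at 40 mm. Pulling it straight out takes some 10 N over its weight.
- strap (a joint): Retaining strap: bent steel, 14 mm wide in the bracket's x, 3 mm thick, at bracket x = +44 mm, arching over the extinguisher with 3 mm to spare. Radians: 0 fully home over the cylinder, growing to 2.2 as it swings up and back to the bracket's -y side. Stiff hinge: stays where it is left, needs about 2.5 N at the tab.
- strap_tab (a point): Middle of the yellow tab at the strap's free end. When home it lies at bracket (44, 52, 46) mm; tab 14 mm wide in x, 36 mm long in y, 8 mm thick. It can be pinched from above by its 14 mm width (fingers closing along the bracket's x) and slips round in the fingers as the strap swings; at least 20 mm free beside it.
- strap_hinge (a point): Hinge axis of the strap, along the bracket's x, at bracket (44, -42, 14) mm.
- old: Old extinguisher, in the clips at the start: red cylinder 52 mm diameter, brass valve, black squeeze levers, grey band, red gauge, no pin. Origin on its axis, x along it to the valve, z to the levers. Cylinder x = -110 (base) to +100 mm, valve to +140; levers at x = 121 to 140 reach 55 mm from the axis. About 0.5 kg, centre of mass at x = -8. Grip it there: room for fingers from x = -40 to +20.
- old_base (a point): Centre of the old extinguisher's base.
- old_valve (a point): Centre of the old extinguisher's valve, at x = +129 mm.
- fresh: The fresh extinguisher, same shape, size, mass and axes as the old one; green band, green gauge, yellow safety pin and ring. At the start it lies in the carton with its levers up.
- fresh_valve (a point): Centre of the fresh extinguisher's valve, at x = +129 mm.
- carton: Open cardboard delivery carton, fixed, 300 x 170 x 55 mm, wall 4 mm, origin at the centre of its underside, x along its length. Black foam cradles at x = -85 and +60 mm carry the extinguisher with its axis 42 mm above the bench; its origin is 15 mm to the -x side of the carton's centre.
- tray: Open green plastic tray for returns, fixed, 310 (x) x 190 (y) x 60 mm, wall and floor 5 mm, origin at the centre of its underside. An extinguisher laid on its floor has its axis 31 mm above the bench; it may roll there.
- jaw_base_left (a joint): Sprung jaw of the clip at the -x (base) end, on the bracket's +y side. Radians: -0.05 shut with the clip empty, about 0 closed on an extinguisher, growing as it is spread (about 0.15 while a cylinder passes the lips).
- jaw_base_right (a joint): Sprung jaw of the clip at the -x (base) end, on the bracket's -y side. Radians: -0.05 shut with the clip empty, about 0 closed on an extinguisher, growing as it is spread (about 0.15 while a cylinder passes the lips).
- jaw_valve_left (a joint): Sprung jaw of the clip at the +x (valve) end, on the bracket's +y side. Radians: -0.05 shut with the clip empty, about 0 closed on an extinguisher, growing as it is spread (about 0.15 while a cylinder passes the lips).
- jaw_valve_right (a joint): Sprung jaw of the clip at the +x (valve) end, on the bracket's -y side. Radians: -0.05 shut with the clip empty, about 0 closed on an extinguisher, growing as it is spread (about 0.15 while a cylinder passes the lips).
- wheel_nut: Blue centre-lock wheel nut, 72 mm diameter, 38 mm high, standing on the bench; leave alone.
- wrench: Steel combination wrench lying on the bench; leave alone.
- screwdriver: Screwdriver with orange handle; leave alone.
- grease_tin: Red grease tin, 80 mm diameter, 75 mm tall; leave alone.
- mug: White mug, 95 mm tall; leave alone.
- tape_roll: Grey roll of tape lying flat, 100 mm diameter, 30 mm high; leave alone.
- socket: Steel wheel socket standing upright, 34 mm diameter, 60 mm high; leave alone.

How it is judged (in metres and radians):
On the way, in this order (a step that is already met when the one before it is completed fails the run):
1. the strap is swung well back (beyond 1.6 rad) (value of joint strap above 1.6 rad), for 0.2 s.
2. the old extinguisher lies flat inside the tray, let go (x of old_base in the frame of tray between -0.152 and 0.152 m and x of old_valve in the frame of tray between -0.152 and 0.152 m and y of old_base in the frame of tray between -0.09 and 0.09 m and y of old_valve in the frame of tray between -0.09 and 0.09 m and z of each of old_base, old_valve in the frame of tray below 0.05 m and contact force between the fingers and old below 0.05 N and linear speed of old below 0.2 m/s), for 0.2 s.
3. the fresh extinguisher is home in both clips with all four jaws closed on it while the fingers still hold it (x of fresh in the frame of bracket between -0.012 and 0.012 m and y of fresh in the frame of bracket between -0.005 and 0.005 m and z of fresh in the frame of bracket between 0.036 and 0.045 m and angle between the x axis of fresh and the x axis of bracket, either way round below 0.06 rad and x of fresh_valve in the frame of bracket above 0.1 m and angle between fresh's own z axis and vertical below 0.35 rad and value of joint jaw_base_left between -0.03 and 0.05 rad and value of joint jaw_base_right between -0.03 and 0.05 rad and value of joint jaw_valve_left between -0.03 and 0.05 rad and value of joint jaw_valve_right between -0.03 and 0.05 rad and contact force between fresh and bracket above 2 N and contact force between the fingers and fresh above 1 N), for 0.3 s.
At the end, for the whole second after the job is handed in: Fresh extinguisher home in both clips, jaws closed on it (within 12 mm lengthways, 5 mm sideways, 0.06 rad of the bracket's line), valve at +x, levers within 0.35 rad of upright; strap under 0.1 rad; old one at rest, flat, wholly inside the tray; both released (x of fresh in the frame of bracket between -0.012 and 0.012 m and y of fresh in the frame of bracket between -0.005 and 0.005 m and z of fresh in the frame of bracket between 0.036 and 0.045 m and angle between the x axis of fresh and the x axis of bracket, either way round below 0.06 rad and x of fresh_valve in the frame of bracket above 0.1 m and angle between fresh's own z axis and vertical below 0.35 rad and value of joint jaw_base_left between -0.03 and 0.05 rad and value of joint jaw_base_right between -0.03 and 0.05 rad and value of joint jaw_valve_left between -0.03 and 0.05 rad and value of joint jaw_valve_right between -0.03 and 0.05 rad and contact force between fresh and bracket above 2 N and x of old_base in the frame of tray between -0.152 and 0.152 m and x of old_valve in the frame of tray between -0.152 and 0.152 m and y of old_base in the frame of tray between -0.09 and 0.09 m and y of old_valve in the frame of tray between -0.09 and 0.09 m and z of each of old_base, old_valve in the frame of tray below 0.05 m and value of joint strap below 0.1 rad and linear speed of each of old, fresh below 0.03 m/s and contact force between the fingers and old below 0.05 N and contact force between the fingers and fresh below 0.05 N and contact force between the fingers and bracket below 0.05 N); the robot touches nothing.
It fails at once if the fresh extinguisher is let go over the bracket before the jaws have closed on it (horizontal distance between fresh and bracket below 0.06 m and z of fresh in the frame of bracket between 0.048 and 0.15 m and contact force between the fingers and fresh below 0.05 N).
It fails at once if an extinguisher is dropped or thrown (faster than 0.6 m/s with no finger holding it) ((linear speed of old above 0.6 m/s and contact force between the fingers and old below 0.05 N) or (linear speed of fresh above 0.6 m/s and contact force between the fingers and fresh below 0.05 N)).
It fails at once if something else on the bench is moved by more than 30 mm (distance of any of wheel_nut, wrench, screwdriver, grease_tin, mug, tape_roll, socket from where it was at the start of the episode above 0.03 m).
It also fails if it takes over 72 s, if anything falls off the work surface, if the arm or the gripper's body presses on something with over 40 N, if the wrist force passes 120 N, or if a joint passes its speed limit or range.

## Working session

There is one attempt and no reset: what is moved stays moved. The work goes in short steps, each a Python script; the robot and the scene stay as the last script left them, time stands still between calls to the robot, and variables do not carry over. Pictures are saved under pics/ and viewed, at most 12 in all, crops included, and the job is handed in when it is done.

```bash
ls; mkdir -p pics; python3 - <<'E'
from plant import ctrl,sensors,optics
import cv2,numpy as np
for n in("top","scene"):
    p,d=optics.grab_frame(n); cv2.imwrite(f"pics/{n}0.png",p[:,:,::-1]); np.save(f"pics/{n}0.npy",d)
    c=optics.camera_params(n); print(n,c)
print(ctrl.tcp_to_tips, sensors.read_state()['t'])
E
```

```text
pics
top {'mtx': array([[531.77845159,   0.        , 283.81893531],
       [  0.        , 531.77845159, 205.8292652 ],
       [  0.        ,   0.        ,   1.        ]]), 'k1': -0.010300850818630143, 'R': array([[-0.01007446, -0.99993101,  0.00603934],
       [-0.99025509,  0.00913765, -0.13896533],
       [ 0.13890056, -0.00738049, -0.99027883]]), 't': array([3.09920062e-01, 5.76533741e+02, 1.70668095e+03])}
scene {'mtx': array([[426.77211492,   0.        , 279.25833382],
       [  0.        , 426.77211492, 209.65479941],
       [  0.        ,   0.        ,   1.        ]]), 'k1': 0.013862100206743585, 'R': array([[ 0.35307987,  0.93544676,  0.01655194],
       [ 0.56437903, -0.19884542, -0.80120959],
       [-0.74619764,  0.29223254, -0.59815485]]), 't': array([-188.37284311, -260.45292101, 1894.07585869])}
25.0 0.1
```

View pics/top0.png

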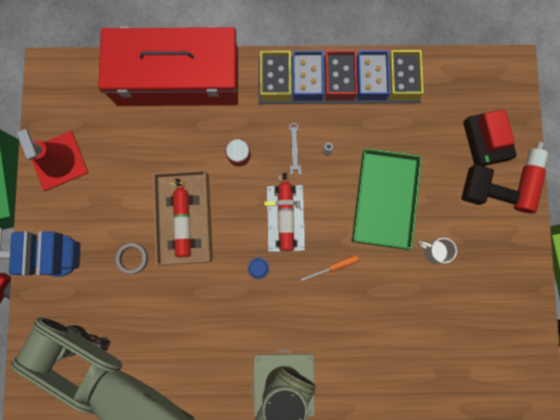

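View pics/scene0.png

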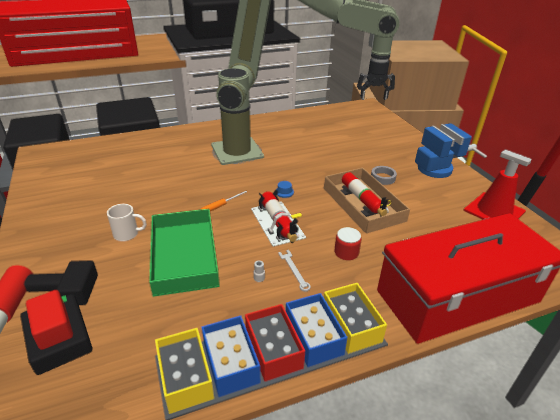

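Top view: bracket with the old one at about (286,215), valve up the picture, tab at (270,203). The fresh one is at (182,218) in the carton and the tray is at (388,198). I'll enlarge these next.

```bash
python3 - <<'E'
import cv2,numpy as np
a=cv2.imread("pics/top0.png")
x=cv2.resize(a[165:275,145:215],None,fx=5,fy=5,interpolation=cv2.INTER_CUBIC)
y=cv2.resize(a[165:275,250:320],None,fx=5,fy=5,interpolation=cv2.INTER_CUBIC)
im=np.hstack([x,y])
for k in range(0,550,50):
    cv2.putText(im,str(165+k//5),(0,k+4),0,.35,(255,255,255)); im[k,::6]=255
for k in range(0,700,50):
    cv2.putText(im,str((145+k//5) if k<350 else 250+(k-350)//5),(k,10),0,.35,(255,255,255)); im[::6,k]=255
cv2.imwrite("pics/crop.png",im)
h=cv2.cvtColor(a,cv2.COLOR_BGR2HSV)
m=cv2.inRange(h,(45,90,40),(80,255,255)); m[:,:340]=0;m[:,430:]=0
c=max(cv2.findContours(m,0,2)[0],key=cv2.contourArea); print(cv2.minAreaRect(c),cv2.boxPoints(cv2.minAreaRect(c)))
E
```

```text
((387.2925109863281, 198.40151977539062), (59.84928894042969, 94.9066390991211), 6.9529571533203125) [[351.8435  241.88335]
 [363.3324  147.67467]
 [422.74152 154.9197 ]
 [411.25262 249.12837]]
```

View pics/crop.png

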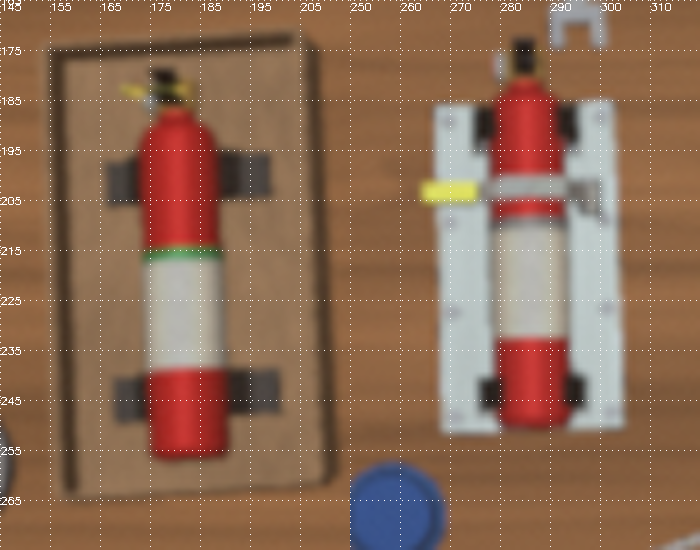

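The right crop shows the plate corners at about px TL (266.2,185.2), TR (302.2,184.2), BR (304.6,250.2), BL (267.8,251.4), and the tab centre at (269.3,203). In the left crop the fresh cylinder's base is at (182.6,256) and its shoulder near (179.5,187), levers up. Next I'll fit the cylinder axes from the depth images.

```bash
cat > h.py <<'E'
import numpy as np,cv2
from scipy.optimize import least_squares
from plant import ctrl,sensors,optics
def rays(n,uv):
    c=optics.camera_params(n); K=c['mtx']
    return c,cv2.undistortPoints(np.asarray(uv,float).reshape(-1,1,2),K,np.array([c['k1'],0,0,0.])).reshape(-1,2)
def onz(n,uv,z):
    c,r=rays(n,uv); d=np.c_[r,np.ones(len(r))]@c['R']; o=-c['R'].T@c['t']
    return o+d*((np.broadcast_to(z,len(r))-o[2])/d[:,2])[:,None]
def cloud(n,d):
    v,u=np.mgrid[:420,:560]; c,r=rays(n,np.c_[u.ravel(),v.ravel()])
    D=d.ravel()[:,None]; P=(np.c_[r,np.ones(len(r))]*D-c['t'])@c['R']
    return P[D[:,0]>0]
def cyl(P,p0,yaw,x0,x1,z):
    """fit axis near p0 with points x0..x1 along it; returns lateral shift, yaw, z"""
    def loc(s): 
        a=yaw+s[1]; e=np.array([np.cos(a),np.sin(a)]); f=np.array([-e[1],e[0]]); q=P[:,:2]-p0
        return q@e,q@f-s[0],P[:,2]-s[2]
    s=np.array([0,0,z],float)
    for _ in range(4):
        u,v,w=loc(s); m=(u>x0)&(u<x1)&(abs(np.hypot(v,w)-26)<8)&(w>5); P0=P; P=P0[m]
        r=least_squares(lambda s:np.hypot(*loc(s)[1:])-26,s,loss='soft_l1',f_scale=1.5); s=r.x; n=len(P); P=P0
    u,v,w=loc(s); k=(abs(v)<12)&(w>10)&(w<32)&(abs(u)<160)
    a=yaw+s[1]; c=np.asarray(p0)+s[0]*np.array([-np.sin(a),np.cos(a)])
    return dict(c=c.round(1),yaw=a.round(4),z=s[2].round(1),n=n,rms=np.sqrt(2*r.cost/n).round(2),umin=np.sort(u[k])[:4].round(1))
E
python3 - <<'E'
from h import *
np.set_printoptions(suppress=True,precision=1)
B=onz('top',[[266.2,185.2],[302.2,184.2],[304.6,250.2],[267.8,251.4]],5); print(B,B.mean(0),np.arctan2(*(B[0]+B[1]-B[2]-B[3])[[1,0]]))
print('tab',onz('top',[[269.3,203]],50))
A=onz('top',[[182.6,256],[179.5,187],[286.4,250],[285.2,182]],60); print(A)
T=onz('top',[[351.8,241.9],[363.3,147.7],[422.7,154.9],[411.3,249.1]],[60,60,60,60]); print('tray',T,T.mean(0), np.arctan2(*(T[1]+T[2]-T[0]-T[3])[[1,0]]))
b=B.mean(0)[:2]
for n in('top','scene'):
    P=cloud(n,np.load(f'pics/{n}0.npy'))
    print(n,'old',cyl(P,b,np.arctan2(*(B[0]+B[1]-B[2]-B[3])[[1,0]]),-70,25,40))
    f=(A[0]+A[1])[:2]/2; d=A[1]-A[0]
    print(n,'fresh',cyl(P,f,np.arctan2(d[1],d[0]),-70,70,42))
    k=(P[:,2]>52)&(P[:,2]<68)&(abs(P[:,0]-T[:,0].mean())<200)&(abs(P[:,1]-T[:,1].mean())<130)
    R=cv2.minAreaRect(P[k][:,:2].astype(np.float32)); print(n,'tray',k.sum(),R)
E
```

```text
[[652.2  53.1   5. ]
 [654.5 -68.2   5. ]
 [432.3 -72.9   5. ]
 [429.5  49.1   5. ]] [542.2  -9.7   5. ] 0.019623145863613776
tab [[584.9  42.2  50. ]]
[[414.5 320.7  60. ]
 [638.9 334.5  60. ]
 [430.5 -12.   60. ]
 [652.3 -10.4  60. ]]
tray [[ 454.4 -222.8   60. ]
 [ 765.2 -269.5   60. ]
 [ 739.2 -465.1   60. ]
 [ 429.4 -413.9   60. ]] [ 597.  -342.8   60. ] -0.15650270910730008
top old {'c': array([542.1,  -8.7]), 'yaw': np.float64(0.0217), 'z': np.float64(40.9), 'n': 436, 'rms': np.float64(2.15), 'umin': array([-108.8, -108.8, -108.7, -108.5])}
top fresh {'c': array([526.5, 331. ]), 'yaw': np.float64(0.0507), 'z': np.float64(42.7), 'n': 646, 'rms': np.float64(2.12), 'umin': array([-131.4, -131.3, -130.9, -130.7])}
top tray 570 ((587.0697631835938, -371.7565002441406), (251.60345458984375, 327.8465881347656), 81.56846618652344)
scene old {'c': array([542.2,  -9.3]), 'yaw': np.float64(0.0003), 'z': np.float64(40.2), 'n': 238, 'rms': np.float64(1.39), 'umin': array([-112.4, -111.2, -109.8, -108.1])}
scene fresh {'c': array([526.5, 330.4]), 'yaw': np.float64(0.0573), 'z': np.float64(42.2), 'n': 321, 'rms': np.float64(1.73), 'umin': array([-139. , -135.8, -133.4, -115.4])}
scene tray 615 ((592.6449584960938, -370.83526611328125), (244.61094665527344, 316.4603271484375), 81.65785217285156)
```

Bracket is at about (542,-9.2) with yaw 0.018, fresh origin at about (525.5,330.9) with yaw 0.054, and tray at about (597,-343) with yaw -0.157. Now for the strap.

```bash
cat >> h.py <<'E'
BR=(np.array([542.,-9.2]),0.018)
def rot(yaw):   # tool down, closing line (tool y) along yaw+90deg; half turn chosen for least wrist angle
    e=np.array([np.cos(yaw),np.sin(yaw),0]); z=np.array([0,0,-1.])
    return np.c_[e,np.cross(z,e),z]
def best(p,yaw):
    o=[]
    for k in(0,np.pi):
        q=ctrl.solve_ik(p,rot(yaw+k))
        if q is not None:o.append((abs(q[5]),k))
    return rot(yaw+min(o)[1])
def bp(x,y,z):
    c,a=BR; return [c[0]+x*np.cos(a)-y*np.sin(a),c[1]+x*np.sin(a)+y*np.cos(a),z]
def tabp(s):    # grasp point on tab at strap angle s -> TCP
    a=np.arctan2(32,94)+s; r=np.hypot(32,94); return bp(44,-42+r*np.cos(a),14+r*np.sin(a)+6)
def st(tag=''):
    s=sensors.read_state(); print(tag,'t',round(s['t'],2),'p',np.round(s['eef_pos'],1),'f',np.round(s['force'],1),'w',round(s['grip_width'],1),'gf',round(s['grasp_force'],1),'q6',round(s['q'][5],2))
E
python3 - <<'E'
from h import *
R=best(bp(44,52,200),BR[1]+np.pi/2)
ctrl.gripper_to(32,25)
ctrl.move_ptp(bp(44,52,170),R); st('above')
print(ctrl.move_l(tabp(0),vel=120,threshold=8)); st('down')
ctrl.gripper_to(5,25); st('pinch')
for s in np.linspace(0.18,2.0,11): ctrl.move_l(tabp(s),vel=110)
st('swung')
p,d=optics.grab_frame('scene'); cv2.imwrite('pics/s1.png',cv2.resize(p[150:270,200:360,::-1],None,fx=5,fy=5,interpolation=cv2.INTER_CUBIC))
E
```

```text
above t 2.96 p [585.   44.6 170.2] f [-0.3  0.6 -0.7] w 32.1 gf 0.0 q6 -0.09
False
down t 4.09 p [585.9  43.6  52.9] f [ 0.7  0.3 -0.8] w 31.8 gf 0.0 q6 -0.09
pinch t 4.38 p [582.   44.1  51.8] f [-6.   0.2  2.9] w 13.5 gf 29.0 q6 -0.09
swung t 7.86 p [ 585.  -119.8   92.6] f [-9.   0.   2.5] w 13.3 gf 33.9 q6 -0.36
```

View pics/s1.png

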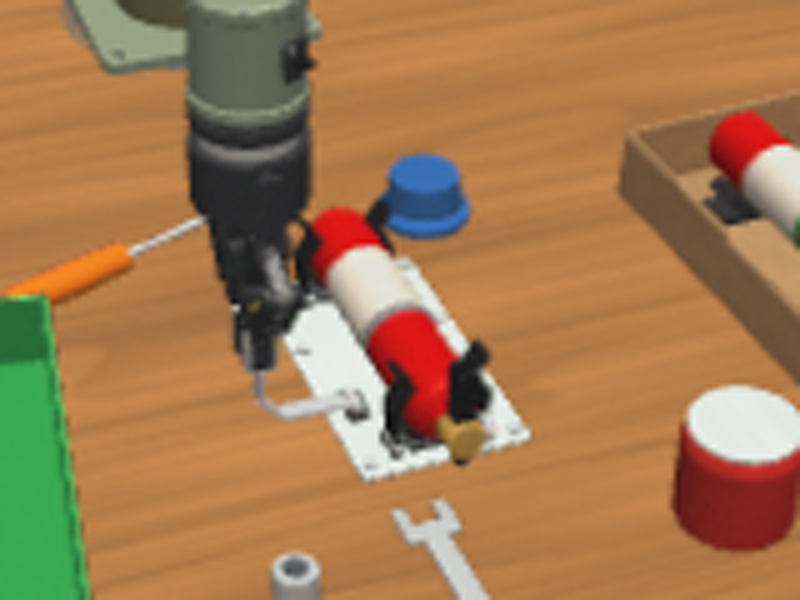

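The crop shows the strap fully back, with its hinge at (350,405) and the tab in the fingers at (255,310). The side force suggests the bracket is about 2 mm nearer in x, so I'll correct for that. Next I'll grip and pull the old one.

```bash
sed -i 's/BR=(np.array(\[542\./BR=(np.array([540./' h.py; python3 - <<'E'
from h import *
ctrl.gripper_to(32); s=sensors.read_state()['eef_pos']; ctrl.move_l([s[0],s[1],175],vel=200)
R=best(bp(-8,0,170),BR[1])
ctrl.move_ptp(bp(-8,0,175),R); ctrl.gripper_to(85); st('above')
print(ctrl.move_l(bp(-8,0,42),vel=130,threshold=10)); st('down')
ctrl.gripper_to(40,90); st('grip')
p,d=optics.grab_frame('scene'); cv2.imwrite('pics/s2.png',cv2.resize(p[150:270,200:360,::-1],None,fx=5,fy=5,interpolation=cv2.INTER_CUBIC))
E
```

```text
above t 10.89 p [532.   -9.4 175.1] f [ 0.2  0.4 -0.2] w 85.2 gf 0.0 q6 1.37
False
down t 12.07 p [532.9  -9.5  42.9] f [ 0.2 -0.3  0.4] w 84.9 gf 0.0 q6 1.37
grip t 12.48 p [532.6 -10.1  43.4] f [-2.3 -2.2  6.3] w 50.0 gf 92.5 q6 1.37
```

View pics/s2.png

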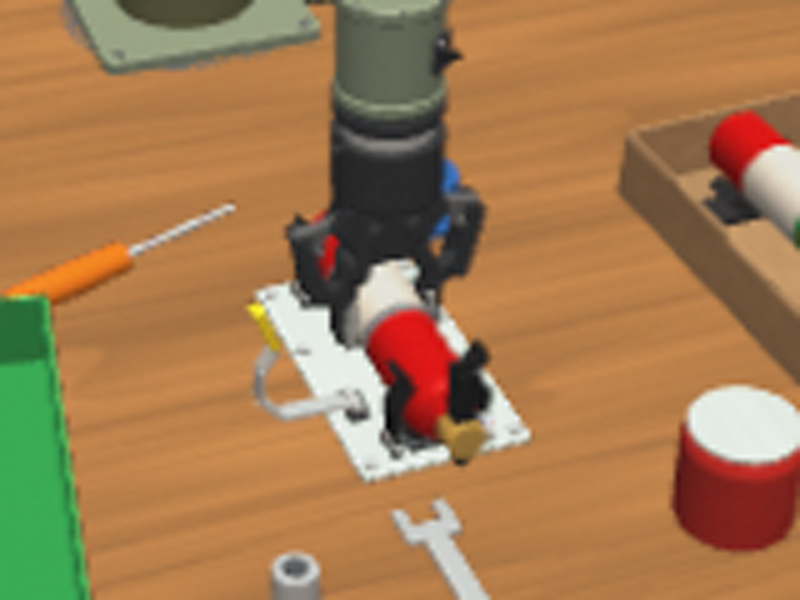

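The jaws are round the cylinder's white band, strap clear (tab at (262,325)). Next I'll pull it out and lay it in the tray.

```bash
sed -i 's/-9\.2\])/-9.8])/' h.py; cat >> h.py <<'E'
TR=(np.array([597.,-343.]),-0.157)
E
python3 - <<'E'
from h import *
p=np.array(sensors.read_state()['eef_pos']); print(p)
ctrl.gripper_to(40,110)
ctrl.move_l([p[0],p[1],100],vel=60); st('out')
ctrl.move_l([p[0],p[1],190],vel=150); st('up')
c,a=TR; t=c-23*np.array([np.cos(a),np.sin(a)])
R=best([*t,190],a); ctrl.move_ptp([*t,190],R); st('over tray')
ctrl.move_l([*t,50],vel=130)
print(ctrl.move_l([*t,32.5],vel=30,threshold=6)); st('down')
pt,d=optics.grab_frame('top'); cv2.imwrite('pics/t3.png',cv2.resize(pt[130:270,240:440,::-1],None,fx=4,fy=4,interpolation=cv2.INTER_CUBIC))
E
```

```text
[532.66715481 -10.04535604  43.40128427]
out t 13.87 p [532.1  -9.9  99.4] f [ 0.6  0.7 -4.5] w 49.2 gf 114.5 q6 1.37
up t 14.62 p [531.8  -9.9 188.9] f [-0.3  0.  -4.7] w 49.6 gf 114.6 q6 1.37
over tray t 15.88 p [ 574.4 -337.6  189.4] f [-1.   0.8 -4.1] w 49.6 gf 114.6 q6 1.06
True
down t 17.62 p [ 574.1 -339.3   34.7] f [-0.3  0.4  4.8] w 49.4 gf 116.5 q6 1.06
```

View pics/t3.png

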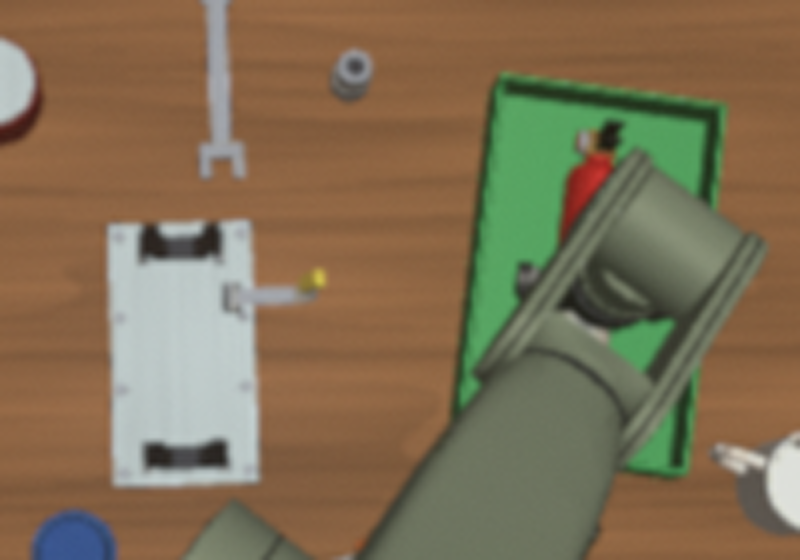

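The old one is in the tray, valve at (600,140) in the crop and parallel to the walls; the bracket is empty, with its clips at (180,242) and (186,455). I'll release it, check the old one and grip the fresh one.

```bash
cat >> h.py <<'E'
FR=(np.array([525.5,330.9]),0.054)
E
python3 - <<'E'
from h import *
B=onz('top',np.array([[107,224],[251,220],[260,482],[113,487]])/4-.4+[240,130],5); print(B.mean(0),np.arctan2(*(B[0]+B[1]-B[2]-B[3])[[1,0]]))
C=onz('top',np.array([[180,242],[186,455]])/4-.4+[240,130],20); print('clips',C)
ctrl.gripper_to(85); s=sensors.read_state()['eef_pos']; st('open')
ctrl.move_l([s[0],s[1],190],vel=130); st('lift')
c,a=FR; f=c-8*np.array([np.cos(a),np.sin(a)]); R=best([*f,190],a)
ctrl.move_ptp([*f,190],R); st('over fresh')
pt,d=optics.grab_frame('top'); cv2.imwrite('pics/t4.png',cv2.resize(pt[130:270,240:440,::-1],None,fx=4,fy=4,interpolation=cv2.INTER_CUBIC))
print(ctrl.move_l([*f,41],vel=130,threshold=10)); st('down')
ctrl.gripper_to(40,110); st('grip')
E
```

```text
[541.5874006  -10.01929989   5.        ] 0.017929852565839496
clips [[632.3340707   -8.54707251  20.        ]
 [454.58925315 -11.65729858  20.        ]]
open t 18.12 p [ 572.2 -337.8   32. ] f [ 0.3  0.5 -0.4] w 85.1 gf 0.0 q6 1.06
lift t 19.48 p [ 571.6 -337.3  188.5] f [ 0.9 -1.3 -0.3] w 84.8 gf 0.0 q6 1.06
over fresh t 21.87 p [518.  329.9 190. ] f [ 0.6  0.2 -0.4] w 85.1 gf 0.0 q6 -1.2
False
down t 23.22 p [518.4 330.9  42.1] f [-0.  -0.6  0.3] w 85.0 gf 0.0 q6 -1.2
grip t 23.64 p [518.3 330.   42.6] f [-0.4 -3.9  5.3] w 49.6 gf 113.6 q6 -1.2
```

View pics/t4.png

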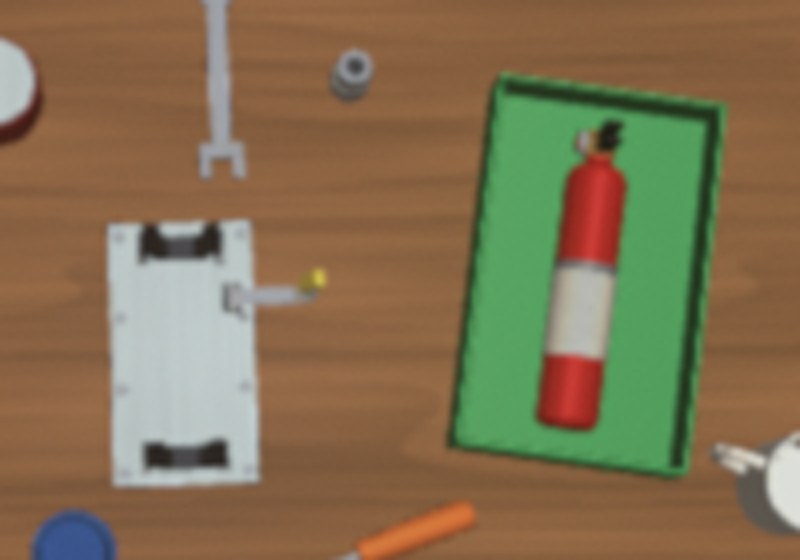

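The old one lies flat in the middle of the tray (crop (545–625,120–430)). Next I'll carry the fresh one over the bracket and press it in.

```bash
sed -i 's/^BR=.*/BR=(np.array([541.,-10.]),0.018)/' h.py
python3 - <<'E'
from h import *
s=sensors.read_state()['eef_pos']; ctrl.move_l([s[0],s[1],190],vel=130); st('lift')
R=best(bp(-8,0,190),BR[1]); ctrl.move_ptp(bp(-8,0,190),R); st('over')
ctrl.move_l(bp(-8,0,90),vel=130); st('90')
for z in(70,60,50,44,40.5):
    h=ctrl.move_l(bp(-8,0,z),vel=40,threshold=45); st(f'{z} {h}')
    if h: break
p,d=optics.grab_frame('scene'); cv2.imwrite('pics/s5.png',cv2.resize(p[150:270,200:360,::-1],None,fx=5,fy=5,interpolation=cv2.INTER_CUBIC)); np.save('pics/s5.npy',d)
E
```

```text
lift t 24.94 p [517.5 329.6 188.6] f [-1.1  0.3 -3.7] w 49.6 gf 114.3 q6 -1.2
over t 27.13 p [533.   -9.8 190. ] f [-0.4 -0.6 -4.2] w 49.7 gf 114.3 q6 1.37
90 t 28.05 p [534.  -10.3  90.9] f [ 0.3 -0.3 -4. ] w 49.6 gf 114.4 q6 1.37
70 False t 28.7 p [533.1  -8.9  70. ] f [ 2.9  4.8 -0.3] w 49.1 gf 122.0 q6 1.37
60 False t 29.1 p [535.5  -9.9  62.7] f [ 0.9  5.4 11.4] w 49.4 gf 121.0 q6 1.37
50 False t 29.5 p [530.9 -10.   48. ] f [-0.3  1.3 -8.4] w 49.6 gf 127.2 q6 1.37
44 True t 29.71 p [532.6 -10.1  46.6] f [-3.4 -0.4  5.8] w 49.4 gf 127.2 q6 1.37
```

View pics/s5.png

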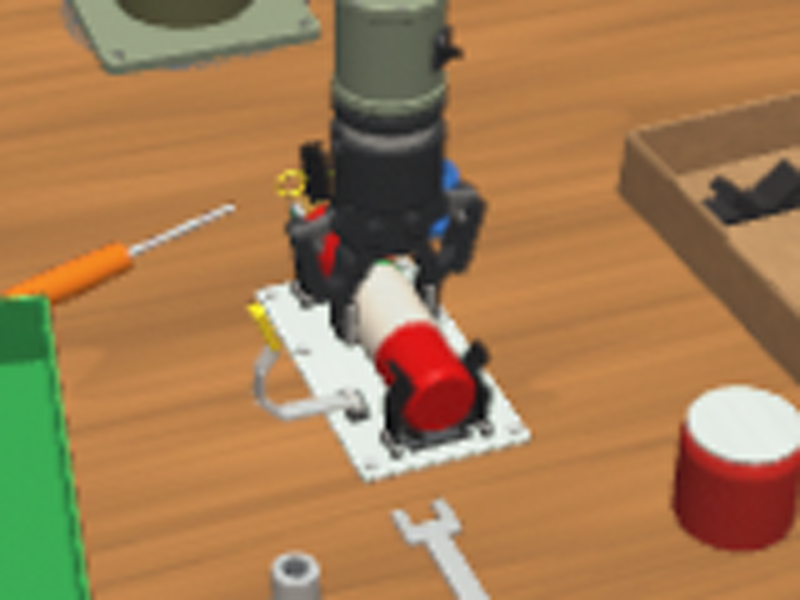

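The fresh one went in with its valve to -x: valve, pin and levers are at (300,190) in the crop and the red base is at (440,400). My half-turn choice of the wrist reversed it. I'll keep hold of it, pull it straight out, turn it half round up high and check it before pressing again.

```bash
python3 - <<'E'
from h import *
s=sensors.read_state(); p=s['eef_pos']; R=np.array(s['eef_rot'])
ctrl.gripper_to(40,120)
ctrl.move_l([p[0],p[1],100],vel=50); st('out')
ctrl.move_l([p[0],p[1],190],vel=150); st('up')
a=BR[1]; R1,R2=rot(a),rot(a+np.pi); Rn=R1 if (R1[:,0]@R[:,0])<0 else R2
print(ctrl.solve_ik(bp(-8,0,190),Rn))
ctrl.move_ptp(bp(-8,0,190),Rn); st('turned')
c=[]
for n in('scene','top'):
    p,d=optics.grab_frame(n); np.save(f'pics/{n}6.npy',d); q=p[100:240,200:360] if n=='scene' else p[120:260,230:330]
    c.append(cv2.resize(q[:,:,::-1],None,fx=3,fy=3,interpolation=cv2.INTER_CUBIC))
    print(n,cyl(cloud(n,d),np.array(bp(0,0,0)[:2]),a,35,90,190))
cv2.imwrite('pics/c6.png',np.hstack(c))
E
```

```text
out t 31.23 p [532.1 -10.   99.4] f [ 0.5 -0.9 -4.8] w 48.9 gf 127.9 q6 1.37
up t 31.98 p [531.8 -10.  189. ] f [-0.1  0.5 -4.9] w 49.1 gf 127.9 q6 1.37
[-1.81438974e-01  1.83218276e-01  1.71344386e+00 -4.44089210e-16
  1.24493052e+00 -1.77023530e+00]
turned t 34.63 p [533.  -10.1 189.9] f [-0.8  0.3 -5. ] w 49.2 gf 128.6 q6 -1.77
scene {'c': array([541. ,  -8.9]), 'yaw': np.float64(0.0136), 'z': np.float64(183.1), 'n': 152, 'rms': np.float64(1.18), 'umin': array([-103.5,  -96.1,  -91.3,  -91. ])}
top {'c': array([653.8,   2.3]), 'yaw': np.float64(-1.4625), 'z': np.float64(204.4), 'n': 0, 'rms': np.float64(nan), 'umin': array([0.2, 2.9, 5.6, 8.7])}h.py:25: RuntimeWarning: invalid value encountered in scalar divide
  return dict(c=c.round(1),yaw=a.round(4),z=s[2].round(1),n=n,rms=np.sqrt(2*r.cost/n).round(2),umin=np.sort(u[k])[:4].round(1))
```

View pics/c6.png

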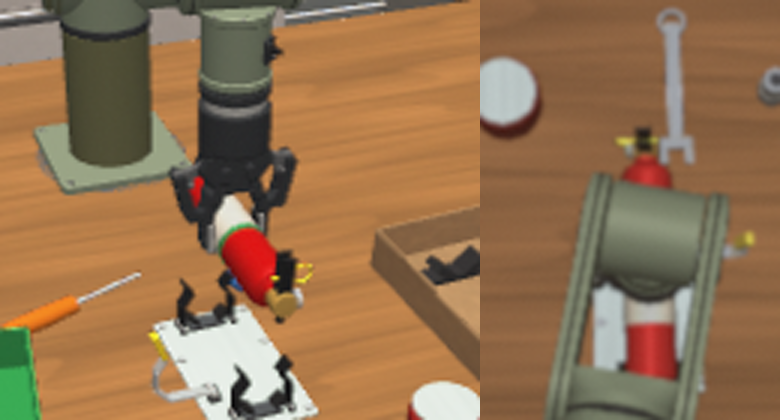

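Now the valve is at +x (crop (280,300)) with levers and pin up at (290,265). It seems pitched a few degrees, valve end low. I'll measure that and compensate with the tool.

```bash
python3 - <<'E'
from h import *
a=BR[1]; e=np.array([np.cos(a),np.sin(a)]); f=np.array([-e[1],e[0]])
for n in('scene','top'):
    P=cloud(n,np.load(f'pics/{n}6.npy')); q=P[:,:2]-BR[0]; u,v=q@e,q@f
    m=(u>20)&(u<97)&(abs(v)<26)&(P[:,2]>150)&(P[:,2]<225); U,V,Z=u[m],v[m],P[m,2]
    r=lambda s:np.hypot(V-s[0]-s[3]*U,(Z-s[1]-s[2]*U))-26
    R=least_squares(r,[0,188,0,0],loss='soft_l1',f_scale=1.5); print(n,m.sum(),R.x,np.median(abs(R.fun)))
    for lo in range(-110,140,15):
        k=(u>lo)&(u<lo+15)&(abs(v)<6)&(P[:,2]>150)&(P[:,2]<245)
        if k.sum(): print(lo+7,k.sum(),np.median(P[k,2]).round(1),end=' | ')
    print()
for px in([286.3,245.3],[284,166.3]):print((onz('top',[px],190 if px[1]>200 else 225)[0,:2]-BR[0])@e)
E
```

```text
scene 253 [6.35438887e-01 1.83205592e+02 1.12520013e-03 3.52010645e-03] 0.8495601320817805
-103 1 204.6 | -88 1 207.4 | -43 2 209.9 | -28 7 209.1 | -13 12 209.2 | 2 15 210.8 | 17 10 210.8 | 32 10 209.0 | 47 11 207.9 | 62 11 208.6 | 77 7 209.3 | 92 13 209.1 | 107 11 202.4 | 122 38 216.8 | 137 70 201.4 | 
top 49 [ 1.69575014e+01  2.07180801e+02 -2.55267104e-01 -1.68416919e-01] 2.334509760424698
-103 13 209.9 | -88 20 207.8 | -73 20 209.4 | -58 20 209.6 | -43 20 208.2 | -28 4 205.8 | 92 18 208.2 | 107 16 205.7 | 122 27 214.4 | 137 16 229.8 | 
-103.92322761125763
128.01121782610136
```

The ridge height is uniform, so the cylinder is level. The axis now sits 6.7 mm below the TCP, so home is a TCP z of about 47, and it is about 3 mm forward. Pressing in.

```bash
python3 - <<'E'
from h import *
x=-11
ctrl.move_l(bp(x,0,97),vel=130); st('97')
for z,t in((75,45),(62,45),(53,45),(46,30)):
    h=ctrl.move_l(bp(x,0,z),vel=35,threshold=t); st(f'{z} {h}')
ctrl.hold(.5); st('held')
a=BR[1]; e=np.array([np.cos(a),np.sin(a)]); f=np.array([-e[1],e[0]]); c=[]
for n in('scene','top'):
    p,d=optics.grab_frame(n); q=p[130:270,200:360] if n=='scene' else p[130:270,230:330]
    c.append(cv2.resize(q[:,:,::-1],None,fx=3,fy=3,interpolation=cv2.INTER_CUBIC))
    P=cloud(n,d); q=P[:,:2]-BR[0]; u,v=q@e,q@f
    for lo in range(-110,140,15):
        k=(u>lo)&(u<lo+15)&(abs(v)<6)&(P[:,2]>30)&(P[:,2]<100)
        if k.sum(): print(lo+7,k.sum(),np.median(P[k,2]).round(1),end=' | ')
    print()
cv2.imwrite('pics/c7.png',np.hstack(c))
E
```

```text
97 t 35.6 p [531.  -10.4  97.8] f [-0.3  0.4 -4.2] w 49.2 gf 128.6 q6 -1.77
75 False t 36.38 p [531.  -10.4  75.9] f [ 1.8 -0.1  0.8] w 48.9 gf 142.0 q6 -1.77
62 False t 36.9 p [527.6  -9.8  59.6] f [-0.4 -0.4 -6. ] w 49.1 gf 140.2 q6 -1.77
53 False t 37.31 p [528.9 -10.   52. ] f [ -0.7   0.4 -13. ] w 49.2 gf 139.5 q6 -1.77
46 False t 37.66 p [530.9 -10.1  46.8] f [-0.7  0.8 -3.3] w 49.4 gf 141.4 q6 -1.77
held t 38.16 p [530.8 -10.1  46.7] f [2.1 2.9 2.6] w 49.0 gf 140.0 q6 -1.77
-28 6 66.1 | -13 9 67.2 | 2 13 67.4 | 17 13 67.0 | 32 10 65.5 | 47 10 66.7 | 62 9 65.8 | 77 10 65.2 | 92 12 64.8 | 107 8 58.1 | 122 31 79.0 | 137 45 56.3 | 
-73 5 65.9 | -58 13 67.1 | -43 18 65.9 | 77 7 65.6 | 92 19 67.4 | 107 14 59.4 | 122 22 67.5 | 137 14 77.7 |
```

View pics/c7.png

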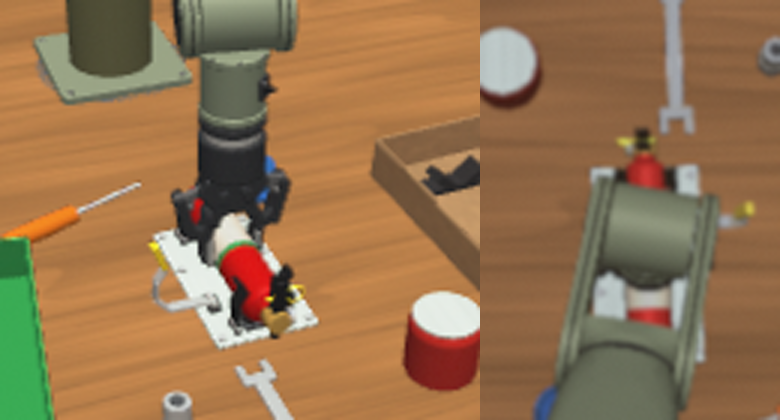

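The fresh one is level and home, with its top at about 66 mm along its length, valve at +x and levers up (crop (285,290)). I'll press slightly more, release and check unobstructed.

```bash
python3 - <<'E'
from h import *
ctrl.move_l(bp(-11,0,44.5),vel=20,threshold=25); ctrl.hold(.5); st('pressed')
ctrl.gripper_to(85); s=sensors.read_state()['eef_pos']
ctrl.move_l([s[0],s[1],180],vel=130); ctrl.gripper_to(32,25)
p=bp(46,-200,180); R=best(p,BR[1]+np.pi/2); ctrl.move_ptp([p[0],p[1],180],R); st('aside')
c=[]
for n in('scene','top'):
    p,d=optics.grab_frame(n); q=p[170:260,220:320] if n=='scene' else p[165:265,250:330]
    c.append(cv2.resize(q[:,:,::-1],(400,400),interpolation=cv2.INTER_CUBIC))
    P=cloud(n,d); print(n,cyl(P,BR[0],BR[1],-70,70,40))
cv2.imwrite('pics/c8.png',np.hstack(c))
E
```

```text
pressed t 39.01 p [532.3 -10.1  46.7] f [-0.5  2.9  6.9] w 49.1 gf 141.3 q6 -1.77
aside t 42.38 p [ 590.4 -208.6  179.9] f [-0.1 -0.7  0.2] w 32.0 gf 0.0 q6 -0.5
scene {'c': array([541. ,  -9.4]), 'yaw': np.float64(0.0141), 'z': np.float64(40.4), 'n': 367, 'rms': np.float64(1.4), 'umin': array([-109.9, -108.3, -106.6, -106.6])}
top {'c': array([541.,  -9.]), 'yaw': np.float64(0.0143), 'z': np.float64(40.7), 'n': 649, 'rms': np.float64(2.24), 'umin': array([-107.8, -107.7, -107.6, -107.5])}
```

View pics/c8.png

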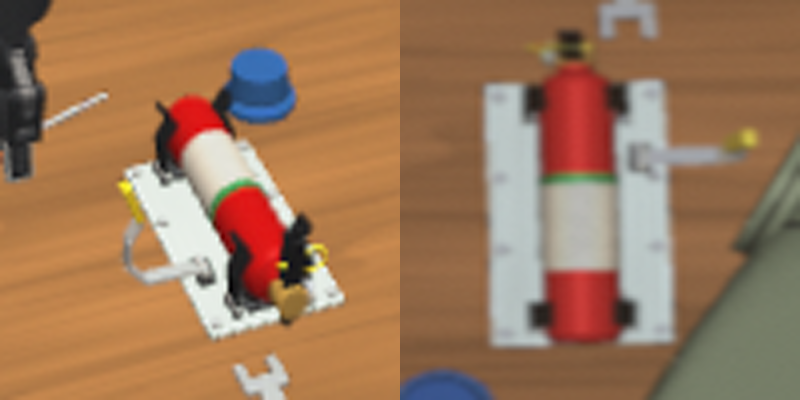

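The fresh one sits with its base flush to the plate end and its valve at +x, and all the jaws look closed. The tab is at (745,140) in the right crop. Now closing the strap.

```bash
python3 - <<'E'
import h
from h import *
h.BR=(np.array([539.,-10.]),.018)
p=tabp(2.0); s=sensors.read_state(); R=best([p[0],p[1],175],h.BR[1]+np.pi/2)
ctrl.move_ptp([p[0],p[1],175],R)
print(ctrl.move_l(p,vel=120,threshold=8)); st('down')
ctrl.gripper_to(5,25); st('pinch')
for a in np.linspace(1.82,0,11): ctrl.move_l(tabp(a),vel=100)
st('home')
q=tabp(0); q[2]-=4; print(ctrl.move_l(q,vel=30,threshold=15)); st('pushed')
ctrl.gripper_to(32); e=sensors.read_state()['eef_pos']; ctrl.move_l([e[0],e[1],190],vel=150)
ctrl.move_ptp([450,250,260],R); st('away')
c=[]
for n in('scene','top'):
    p,d=optics.grab_frame(n); q=p[170:260,220:320] if n=='scene' else p[140:260,250:430]
    c.append(cv2.resize(q[:,:,::-1],(400,400) if n=='scene' else (400,267),interpolation=cv2.INTER_CUBIC))
    P=cloud(n,d); u=P[:,:2]-bp(44,52,0)[:2]; k=(np.hypot(*u.T)<10)&(P[:,2]>25); print(n,k.sum(),np.sort(P[k,2]).round(1))
c[1]=cv2.copyMakeBorder(c[1],0,133,0,0,0)
cv2.imwrite('pics/c9.png',np.hstack(c))
E
```

```text
False
down t 43.77 p [ 585.7 -120.    92.9] f [0.3 0.5 0.7] w 32.0 gf 0.0 q6 -0.36
pinch t 44.06 p [ 584.9 -120.    93.4] f [-4.6 -1.2  5.6] w 13.6 gf 27.4 q6 -0.36
home t 47.72 p [581.9  43.   52. ] f [-2.2  3.6 -1.2] w 13.5 gf 24.7 q6 -0.09
False
pushed t 48.0 p [582.   43.9  48.6] f [-3.9  5.9  1.7] w 13.5 gf 25.0 q6 -0.09
away t 50.42 p [450.3 249.3 259.3] f [ 0.5  0.2 -0.1] w 32.1 gf 0.0 q6 0.32
scene 17 [44.8 46.7 48.1 48.2 48.5 48.8 49.1 49.2 49.8 50.4 50.6 50.6 50.6 51.2
 51.5 51.8 51.9]
top 25 [39.  40.5 40.9 45.6 46.  46.2 46.2 46.6 47.  48.9 50.6 50.9 51.3 51.9
 52.4 52.6 52.7 53.2 54.4 54.7 55.7 56.5 57.7 58.  63.5]
```

View pics/c9.png

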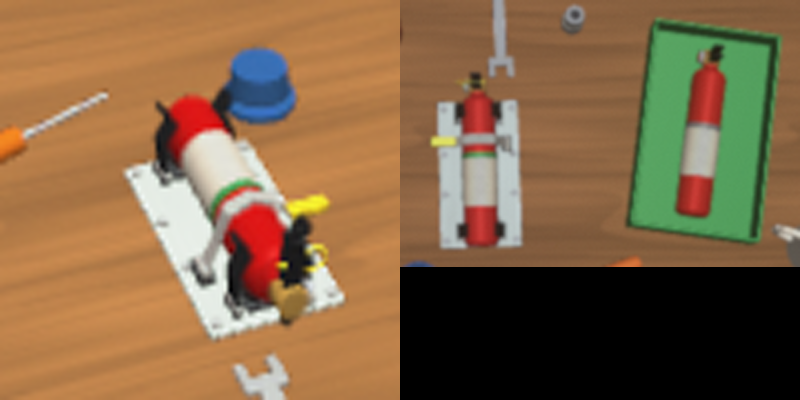

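The strap is over the cylinder with the tab at (308,205), and the old one is still in the tray. I'll compare the tab height with its initial home height before handing in.

```bash
python3 - <<'E'
from h import *
e=bp(42,52,0)[:2]
for n in('scene','top'):
    for d in(np.load(f'pics/{n}0.npy'),optics.grab_frame(n)[1],optics.grab_frame(n)[1]):
        P=cloud(n,d); q=P[:,:2]-e; k=(abs(q[:,0])<7)&(abs(q[:,1])<14)&(P[:,2]>25); m=P[k]
        print(n,k.sum(),np.median(m,0).round(1),m.mean(0).round(1))
E
```

```text
scene 22 [584.2  42.1  53.2] [583.5  41.9  52.3]
scene 24 [582.6  44.8  50. ] [582.8  43.1  49.4]
scene 21 [583.2  42.8  50.4] [583.3  42.3  49.8]
top 32 [584.1  44.7  54.1] [583.3  44.1  53.8]
top 34 [581.9  43.2  51.1] [582.9  43.1  50.3]
top 36 [583.1  43.2  49.7] [583.3  43.2  49.7]
```

```bash
python3 -c "
from plant import ctrl
print(ctrl.finish_job())"
```

```text
the job is handed in; nothing more can be done
None
```

The job is handed in at about 51 s, with no verdict returned: the fresh extinguisher is home in both clips with its valve at +x and levers up, the strap is fully home, and the old one lies flat in the tray; I first pressed the fresh one in back to front, then pulled it out still gripped, turned it and re-pressed it.

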